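Engage a two-stage board test fixture and start the test

TASK

The board is already lying in the test fixture: with the outside of the fingers, push the fixture's black-knobbed hand lever back, past its first detent, all the way to its second stop, so that the clear press plate is fully down on the board. Only then press the green start button on the fixture's front corner right in and let go, with the lever left at the second stop. Push only, without taking the knob between the fingers or leaning on the fixture with the gripper's body, and leave the beaker, the spare red board, the white carton and the screwdriver where they are.

Things in the scene. Friction and masses are not known exactly. Their poses are not given: they have to be found in the camera images.
- fixture: Manual two-stage circuit-board test fixture, fixed on the bench: grey base box 280 mm (its x) by 240 mm (its y), aluminium top plate 75 mm above the bench; on it two upright cheeks (up to 165 mm above the bench) with a press plate between them. Origin: centre of the underside, on the bench. x points from its front (robot's side) to its back, y to its left, z up.
- plate (a joint): Drop of the clear press plate (98 x 136 mm) over the red board, in m: 0 = up, 0.006 at first detent, 0.012 = fully down. Driven by the lever's cams. The cheeks beside it are 78 mm long (x) and 12 mm thick, middles 80 mm either side of the centre line, centred 15 mm behind the fixture's middle; guide pillars reach 150 mm above the bench.
- lever (a joint): Hand lever angle, rad. 0 = open, leaning 0.6 rad to the front (always starts here); 0.6 = first detent, upright; 1.2 = second stop, leaning 0.6 rad to the back. Turns about fixture y, knob over the top. Sprung into all three; level push at the knob: about 12 N to leave the open stop, 5 N to leave the first detent; past about 0.93 it snaps on to the second stop. Stays where it snaps.
- knob (a point): Centre of the black ball knob, 32 mm in diameter, on a 10 mm steel rod, 115 mm from the camshaft axis; moves with the lever. Nothing stands within 25 mm of the knob along its swing.
- pivot (a point): Point on the camshaft axis in the plane in which the knob swings; fixed to the fixture: 15 mm behind its middle, 105 mm to the right of its centre line, 141 mm above the bench.
- start (a joint): Travel of the green start button in m: 0 = out, 0.006 = fully in. It springs back out; it begins to move at about 1.5 N and is fully in at 5 N.
- start_top (a point): Centre of the top face of the green start button (26 mm diameter, in a black collar 44 mm in diameter), on the left front corner of the fixture's top plate; its top is 97 mm above the bench when out, 10 mm above its collar, and it is pressed straight down.
- beaker: Glass beaker, 50 mm in diameter, 70 mm high, standing to the left of the fixture; origin at the centre of its underside. To be left alone.
- board: Spare red circuit board, 70 x 55 mm, 15 mm high with its headers, lying to the right of the fixture; origin at the centre of its underside. To be left alone.
- carton: Small white carton, 50 x 50 x 60 mm high, standing to the right of the fixture towards the back; origin at the centre of its underside. To be left alone.
- screwdriver: Screwdriver with a blue handle, 150 mm long, lying to the left of the fixture; origin near its middle on the bench. To be left alone.

How it is judged:
By the outcome, as a careful person would: the job done as asked, in the order asked, and still so for the second after the job is handed in, with the robot touching nothing.
It also fails if it takes over 35 s, if anything falls off the work surface, if the arm or the gripper's body presses on something with over 40 N, if the wrist force passes 120 N, or if a joint passes its speed limit or range.

ROBOT

A 7-joint arm with a two-finger parallel gripper is mounted at the origin on the work surface. World frame = base frame: x ahead of the robot, y to its left, z up, the work surface at z = 0. Lengths are in m, angles in degrees, forces in N, time in s.
With the tool pointing down it reaches from about 0.4 to 0.875 m from the base axis. Payload 19.3 kg.
Tool frame: the origin (TCP) lies midway between the tips of the shut fingers; the grasp point (between the pads) lies 19 mm behind it; z points along the fingers, y is the line along which they close (so a half turn about z gives the same grasp; the last joint's range is limited). The gripper opens to 85 mm and grips with 20 to 120 N. Pads are 22 mm wide; open, the fingers measure 114 mm over their backs; the gripper's body (76 mm by 85 mm) begins 54 mm behind the grasp point. The pads swing forward as they close: fully open they stand 13 mm farther back than shut.
Start: joints at [62.154, 29.874, -2.08, 91.645, 1.215, 58.505, -6.463], TCP at [0.252, -0.572, 0.231] pointing down, gripper open.
Joint ranges: [-166.77, 166.77], [-17.47, 122.26], [-85.68, 81.53], [9.62, 139.38], [-72.42, 252.41], [9.2, 110.78], [-144.41, 144.41]. Speed limits (degrees/s): [108.29, 108.29, 136.94, 136.94, 172.46, 172.46, 172.46].

INTERFACE

Orientations are given as a 3x3 rotation matrix whose columns are the frame's x, y, z axes.
In Python, from rig import env gives the robot as it stands.
- The arm moves only by the shell command python3 -m handwheel 'ROWS' [FORCE]. ROWS is JSON, a list of rows, each a list of 7 numbers: the shift along the world's x, y, z in units of 40 mm (1.0 is 40 mm), then the turn, a rotation vector about the world's x, y, z in units of 5 degrees (1.0 is 5 degrees), then the finger opening in mm, from 0 to 85.4. A call has 1 to 12 rows; each row is the pose to reach, as a shift and turn from the pose commanded when the call began; what a row does not reach only later rows make up. A row lasts 1/12 s, in which the tool goes at most 41.7 mm and 7.16 degrees, less where a joint would pass 70% of its speed; a pose out of reach is approached as far as the arm can. A call with a gripper value outside its range is refused whole. The fingers move at their own pace and stop on an object; FORCE is the grip in N (left out, the last holds). Time passes only in rows, so rows that repeat a pose let the fingers close. It gives the time, the measured TCP pose, the force, the opening and the grip force at its end, in the units of the state.
- env.read_state(): the state, without advancing time (a new reading comes with each control period).
- env.camera(name): name is "scene" or "top" or "wrist"; returns the picture (384x512x3 uint8, red, green, blue); there is no depth.
- env.camera_model(name): a dict with "fx", "fy", "cx", "cy" (pixels), "camera_from_world" (4x4, takes a point from world to camera coordinates); the wrist camera has in their place "hand_eye" (4x4, takes a point from camera to tool coordinates, whose origin is the TCP and whose axes are the flange's). Camera axes: x right, y up, looking along -z (the intrinsics and any distortion apply to the point x, -y, -z); pixel columns grow to the right and rows downward; lengths in m; the calibration is good to about 2 mm. A picture is of the moment at which its call begins: read the wrist's pose just before it. camera_model takes no time and is no camera call.
- env.sign_off(): hands the job in; it is judged then, once.
The state is a dict: "clock": time; "q": joint angles; "joint_velocities": joint speeds; "effort": joint torques, N m; "position": TCP position; "ee_rot": TCP orientation; "contact_force": force on the tool from outside, world axes, zero at the start; "torque": the same for the moment, N m; "width": finger opening in m; "gripper_force": force on a finger pad.
Only numpy, scipy, OpenCV 4.12 (cv2) and the standard library are available. Lean on these libraries where they do the work, as an engineer would, in place of code of your own. Each camera call takes 0.05 s, during which the arm holds its last target. There are 200 camera calls.

## Working session

There is one attempt and no reset: what is moved stays moved. The work goes in short steps, Python scripts to look and compute and a shell command to move; the robot and the scene stay as the last step left them, time stands still between calls to the robot, and variables do not carry over. Pictures are saved under pics/ and viewed, at most 10 in all, crops included, and the job is handed in when it is done.

```bash
ls; mkdir -p pics; python3 - <<'E'
from rig import env
import cv2
for n in ("scene","top"):
    cv2.imwrite(f"pics/{n}0.png",env.camera(n)[...,::-1]); m=env.camera_model(n); print({k:(v.tolist() if hasattr(v,'tolist') else v) for k,v in m.items()})
s=env.read_state(); print(s['clock'],s['position'],s['ee_rot'],s['width'])
E
```

```text
pics
{'fx': 366.1296037083037, 'fy': 366.1296037083037, 'cx': 253.07127301108258, 'cy': 191.99619933096932, 'camera_from_world': [[-0.7757129870862322, 0.6306221360973178, -0.02418849168118642, 0.4279408628483339], [-0.39164584120427004, -0.45099170682323797, 0.8020099846286592, 0.1025053166842188], [0.4948564405291242, 0.6316028830212211, 0.59682066102484, -1.3404423304371949], [0.0, 0.0, 0.0, 1.0]]}
{'fx': 448.2996495245081, 'fy': 448.2996495245081, 'cx': 260.5702952664787, 'cy': 187.11329694567192, 'camera_from_world': [[0.01274509773360018, -0.9998929458225507, 0.007187445865017106, 0.0350620712594255], [0.9959479485716629, 0.013334115132129778, 0.08893753487442263, -0.6079972836500653], [-0.08902385197045239, 0.006024804390573689, 0.9960112727837966, -1.1177505468571198], [0.0, 0.0, 0.0, 1.0]]}
0.1 [ 0.25226209 -0.57150508  0.23079048] [[ 9.14819064e-01  4.03863623e-01 -5.04280100e-04]
 [ 4.03863923e-01 -9.14818656e-01  8.71003933e-04]
 [-1.09558039e-04 -1.00047154e-03 -9.99999494e-01]] 0.08524509527581421
```

View pics/scene0.png

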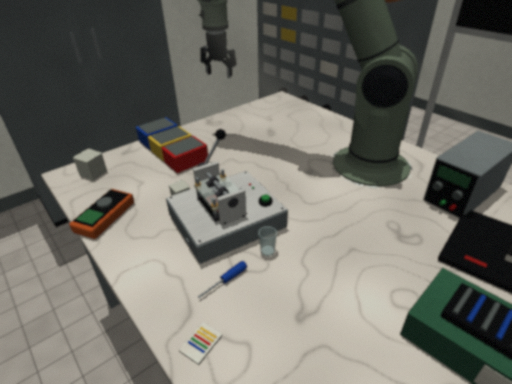

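View pics/top0.png

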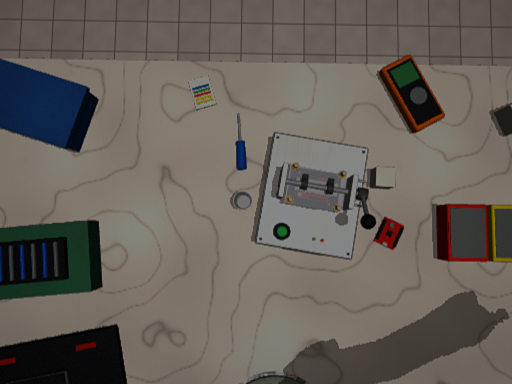

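The top view shows the plate corners at about (275,133), (367,149), (352,258) and (260,243), the button at (282,231), and the knob at (368,221). In the scene view the knob is at (220,134) and the button at (265,200).

```bash
cat >h.py <<'E'
from rig import env
import numpy as np, cv2
def ray(n,u,v,z):
    m=env.camera_model(n); T=np.array(m['camera_from_world']); R=T[:3,:3]; c=-R.T@T[:3,3]
    d=R.T@np.array([(u-m['cx'])/m['fx'],-(v-m['cy'])/m['fy'],-1]); return c+d*(z-c[2])/d[2]
def proj(n,p):
    m=env.camera_model(n); T=np.array(m['camera_from_world']); q=T[:3,:3]@p+T[:3,3]
    return np.array([m['cx']-m['fx']*q[0]/q[2], m['cy']+m['fy']*q[1]/q[2]])
E
python3 - <<'E'
from h import *
np.set_printoptions(precision=4,suppress=True)
im=env.camera("top"); cv2.imwrite("pics/topc.png",cv2.resize(im[120:270,225:425,::-1],None,fx=4,fy=4,interpolation=cv2.INTER_CUBIC))
C=np.array([ray("top",*p,.075) for p in [(275,133),(367,149),(352,258),(260,243)]]); print(C, C.mean(0)) # BL BR FR FL
print(np.linalg.norm(np.diff(C,axis=0),axis=1))
x=(C[0]+C[1]-C[2]-C[3]);yaw=np.arctan2(x[1],x[0]);print(np.degrees(yaw))
c,s=np.cos(yaw),np.sin(yaw);R=np.array([[c,-s,0],[s,c,0],[0,0,1]]);o=C.mean(0);o[2]=0
piv=o+R@[.015,-.105,.141]
for a in(-.6,0,.6):
  k=piv+R@[.115*np.sin(a),0,.115*np.cos(a)]; print("knob",k,proj("top",k),proj("scene",k))
print("knob meas",ray("top",368,221,.236))
b=ray("top",282,231,.097);print("btn",b,R.T@(b-o),proj("scene",b))
E
```

```text
[[ 0.738   0.0093  0.075 ]
 [ 0.7012 -0.2182  0.075 ]
 [ 0.4343 -0.1797  0.075 ]
 [ 0.4675  0.0429  0.075 ]] [ 0.5852 -0.0864  0.075 ]
[0.2305 0.2697 0.2251]
-7.645704326360312
knob [ 0.5218 -0.1838  0.2359] [370.0678 220.7524] [218.9882 133.0469]
knob [ 0.5861 -0.1925  0.256 ] [376.4672 189.0916] [197.639  132.6949]
knob [ 0.6505 -0.2011  0.2359] [377.7273 159.4359] [176.8452 145.4796]
knob meas [ 0.5212 -0.1795  0.236 ]
btn [ 0.4972 -0.0088  0.097 ] [-0.0976  0.0652  0.097 ] [265.1358 195.6645]
```

View pics/topc.png

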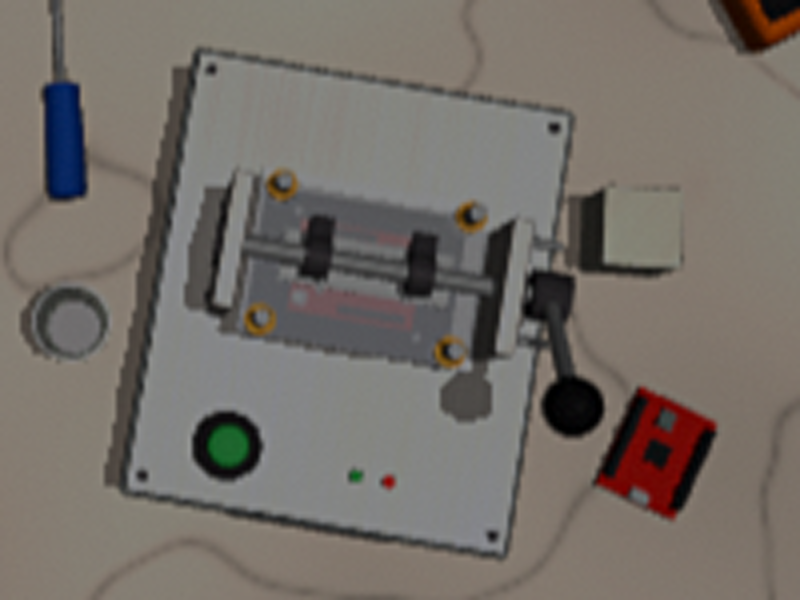

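Knob and button agree in both cameras. Next I shut the fingers and go to about 45 mm in front of the knob, turning tool x along the push direction.

```bash
python3 -m handwheel '[[0.3,0.5,0,0,0,-0.5,0],[0.8,1.4,0,0,0,-1.2,0],[1.3,2.3,0,0,0,-2,0],[1.8,3.2,0,0,0,-2.8,0],[2.3,4.1,0,0,0,-3.5,0],[2.8,5.0,0,0,0,-4.2,0],[3.3,5.9,0,0,0,-5,0],[3.8,6.8,0,0,0,-5.6,0],[4.3,7.7,0,0,0,-6.2,0],[4.8,8.6,0,0,0,-6.4,0],[5.2,9.4,0,0,0,-6.4,0],[5.5,9.9,0,0,0,-6.4,0]]'; python3 - <<'E'
from h import *
im=env.camera("top"); a=cv2.resize(im[120:270,225:425,::-1],None,fx=3,fy=3,interpolation=cv2.INTER_CUBIC)
b=cv2.resize(env.camera("scene")[90:240,150:300,::-1],None,fx=1.3333,fy=3)
w=env.camera("wrist")[...,::-1]
cv2.imwrite("pics/a.png",np.hstack([a,b]))
s=env.read_state();print(s['clock'],s['position'],s['ee_rot'][:,0],s['contact_force'],s['width'])
E
```

```text
clock: 1.15
position: [0.4736, -0.1719, 0.2313]
ee_rot: [[0.99, -0.139, 0.0], [-0.139, -0.99, 0.001], [0.0, -0.001, -1.0]]
contact_force: [0.1, -0.3, -0.2]
width: 0.0002
gripper_force: 0.0
1.3 [ 0.47311389 -0.17404434  0.23113023] [ 9.90298924e-01 -1.38953272e-01 -1.72815085e-04] [-0.74801904 -0.66231612  0.72288119] 0.00014065664877845185
```

View pics/a.png

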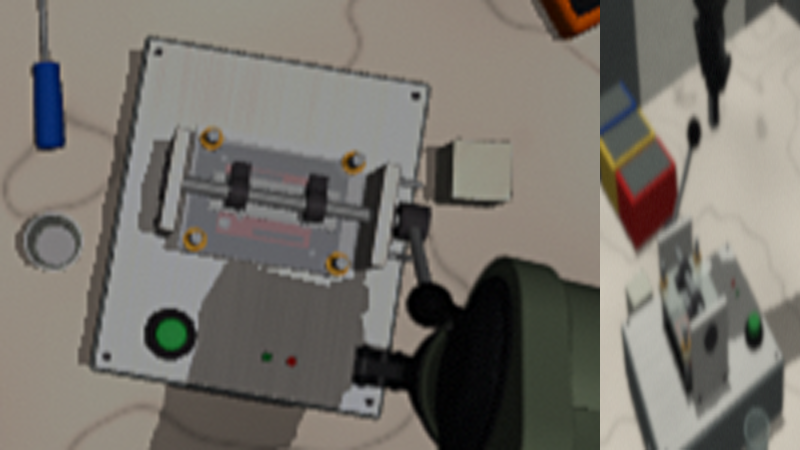

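Fingertips are just in front of the knob (scene crop: tip (713,125), knob (694,130)), and the fingers are in line with its swing. I push in two parts.

```bash
python3 -m handwheel '[[0.2,-0.03,0,0,0,0,0],[0.4,-0.06,0,0,0,0,0],[0.6,-0.09,0,0,0,0,0],[0.8,-0.11,0,0,0,0,0],[1.0,-0.14,0,0,0,0,0],[1.2,-0.17,0,0,0,0,0],[1.4,-0.2,0,0,0,0,0],[1.6,-0.23,0,0,0,0,0],[1.8,-0.26,0,0,0,0,0],[2.0,-0.28,0,0,0,0,0],[2.1,-0.3,0,0,0,0,0],[2.1,-0.3,0,0,0,0,0]]'; python3 -m handwheel '[[0.2,-0.03,0,0,0,0,0],[0.4,-0.06,0,0,0,0,0],[0.6,-0.09,0,0,0,0,0],[0.8,-0.11,0,0,0,0,0],[1.0,-0.14,0,0,0,0,0],[1.1,-0.16,0,0,0,0,0],[1.2,-0.17,0,0,0,0,0],[1.3,-0.18,0,0,0,0,0],[1.4,-0.2,0,0,0,0,0]]'
python3 - <<'E'
from h import *
im=env.camera("top"); a=cv2.resize(im[120:270,225:425,::-1],None,fx=2,fy=2,interpolation=cv2.INTER_CUBIC)
b=cv2.resize(env.camera("scene")[90:240,130:290,::-1],None,fx=2.4,fy=2)
cv2.imwrite("pics/b.png",np.hstack([a,b]))
E
```

```text
clock: 2.3
position: [0.5573, -0.1879, 0.231]
ee_rot: [[0.99, -0.142, 0.0], [-0.142, -0.99, 0.0], [0.0, -0.0, -1.0]]
contact_force: [-0.5, 0.1, -0.5]
width: -0.0001
gripper_force: 0.0
clock: 3.05
position: [0.6128, -0.1957, 0.2315]
ee_rot: [[0.99, -0.142, 0.0], [-0.142, -0.99, 0.0], [0.0, -0.0, -1.0]]
contact_force: [0.7, 0.2, 0.3]
width: -0.0001
gripper_force: 0.0
```

View pics/b.png

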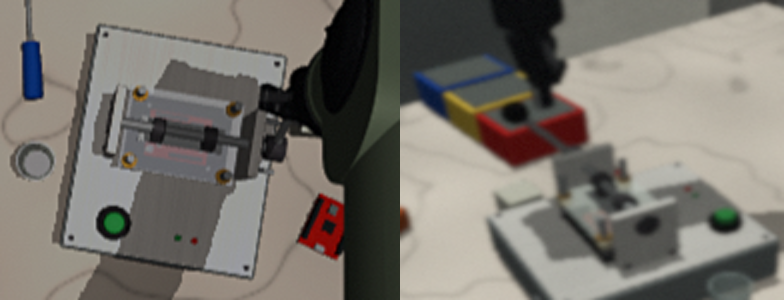

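The scene crop puts the knob at about (178,146) in the full image. The second stop predicts (177,145), so the lever has snapped there, and the contact force is nil. I back off and go above the button.

```bash
python3 -m handwheel '[[-0.4,0.06,0,0,0,0,0],[-0.9,0.13,0,0,0,0,0],[-1.3,0.5,0,0,0,0,0],[-1.7,1.2,0,0,0,0,0],[-2.1,2.0,0,0,0,0,0],[-2.5,2.8,0,0,0,0,0],[-2.8,3.6,0,0,0,0,0],[-2.92,4.3,0,0,0,0,0],[-2.92,4.67,0,0,0,0,0],[-2.92,4.67,-0.7,0,0,0,0],[-2.92,4.67,-1.4,0,0,0,0],[-2.92,4.67,-2.0,0,0,0,0]]'
python3 - <<'E'
from h import *
s=env.read_state();p=np.array(s['position']);R=np.array(s['ee_rot'])
w=env.camera("wrist")[...,::-1];m=env.camera_model("wrist");H=np.array(m['hand_eye']);print(s['clock'],p,H[:3].round(3))
def wp(P):
    q=H[:3,:3].T@(R.T@(P-p)-H[:3,3]); return m['cx']-m['fx']*q[0]/q[2], m['cy']+m['fy']*q[1]/q[2]
print("btn predicted",wp(np.array([.496,-.009,.097])),"per cm x",wp(np.array([.506,-.009,.097])),"under tcp",wp(np.array([p[0],p[1],.097])))
b=env.camera("scene")[90:240,130:290,::-1]
cv2.imwrite("pics/c.png",np.hstack([w,cv2.resize(b,(280,384))]))
E
```

```text
clock: 4.15
position: [0.4954, -0.0086, 0.1504]
ee_rot: [[0.99, -0.142, 0.001], [-0.142, -0.99, 0.0], [0.001, -0.0, -1.0]]
contact_force: [0.4, -0.3, 0.1]
width: -0.0001
gripper_force: 0.0
4.15 [ 0.49541906 -0.00864629  0.15043997] [[ 0.001  0.961  0.276  0.07 ]
 [ 1.    -0.001  0.    -0.   ]
 [ 0.     0.276 -0.961 -0.141]]
btn predicted (np.float64(253.69799467815383), np.float64(209.0479903243335)) per cm x (np.float64(251.87978168592224), np.float64(196.8542170243149)) under tcp (np.float64(253.35183936453527), np.float64(209.80660260113393))
```

View pics/c.png

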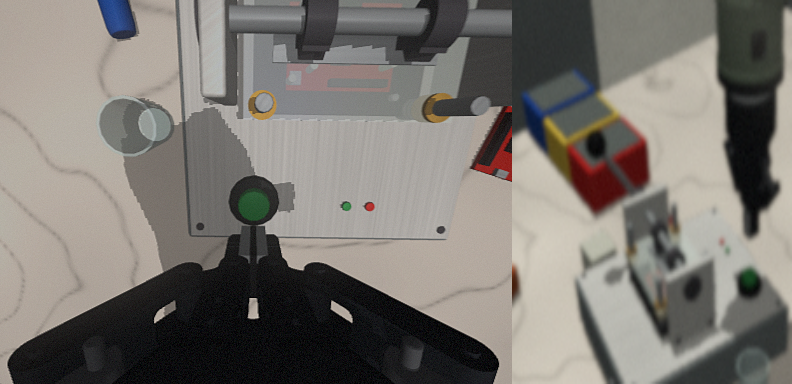

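In the wrist view the button top is at (254,205). The prediction was (254,209), so the button is about 3 mm farther ahead. The lever is still back in the scene crop. I press down in small steps.

```bash
python3 -m handwheel '[[0.06,0,-0.4,0,0,0,0],[0.06,0,-0.8,0,0,0,0],[0.06,0,-1.1,0,0,0,0],[0.06,0,-1.25,0,0,0,0],[0.06,0,-1.35,0,0,0,0],[0.06,0,-1.42,0,0,0,0],[0.06,0,-1.42,0,0,0,0]]'; python3 -m handwheel '[[0,0,-0.04,0,0,0,0],[0,0,-0.07,0,0,0,0],[0,0,-0.07,0,0,0,0],[0,0,-0.07,0,0,0,0]]'
```

```text
clock: 4.83
position: [0.4984, -0.009, 0.095]
ee_rot: [[0.99, -0.142, 0.001], [-0.142, -0.99, -0.0], [0.001, -0.0, -1.0]]
contact_force: [-0.4, -0.0, 3.1]
width: -0.0001
gripper_force: 1.2
clock: 5.17
position: [0.4984, -0.009, 0.092]
ee_rot: [[0.99, -0.142, 0.001], [-0.142, -0.99, 0.0], [0.001, -0.0, -1.0]]
contact_force: [0.4, -1.2, 4.4]
width: -0.0001
gripper_force: 2.1
```

Nearly in, so a little further until the force shows the end stop.

```bash
python3 -m handwheel '[[0,0,-0.03,0,0,0,0],[0,0,-0.06,0,0,0,0],[0,0,-0.06,0,0,0,0],[0,0,-0.06,0,0,0,0]]'
```

```text
clock: 5.5
position: [0.4985, -0.009, 0.0906]
ee_rot: [[0.99, -0.142, 0.001], [-0.142, -0.99, -0.0], [0.001, -0.0, -1.0]]
contact_force: [-6.8, -1.0, 34.2]
width: 0.0
gripper_force: 17.0
```

The force jumped to 34 N, so the button is on its end stop. I let go, rise clear and look.

```bash
python3 -m handwheel '[[0,0,0.2,0,0,0,0],[0,0,0.8,0,0,0,0],[0,0,1.6,0,0,0,0],[0,0,2.5,0,0,0,0],[-0.3,0,3.3,0,0,0,0],[-0.6,0,3.7,0,0,0,0],[-0.6,0,3.7,0,0,0,0],[-0.6,0,3.7,0,0,0,0]]'
python3 - <<'E'
from h import *
a=cv2.resize(env.camera("top")[120:270,225:425,::-1],(400,300));b=cv2.resize(env.camera("scene")[90:290,130:310,::-1],(360,300))
cv2.imwrite("pics/d.png",np.hstack([a,b]));print(env.read_state()['contact_force'])
E
```

```text
clock: 6.17
position: [0.4741, -0.0089, 0.2379]
ee_rot: [[0.99, -0.142, 0.002], [-0.142, -0.99, 0.0], [0.002, -0.0, -1.0]]
contact_force: [1.3, 1.0, -0.3]
width: 0.0
gripper_force: 0.0
[-0.72992513 -0.10374646 -0.4424989 ]
```

View pics/d.png

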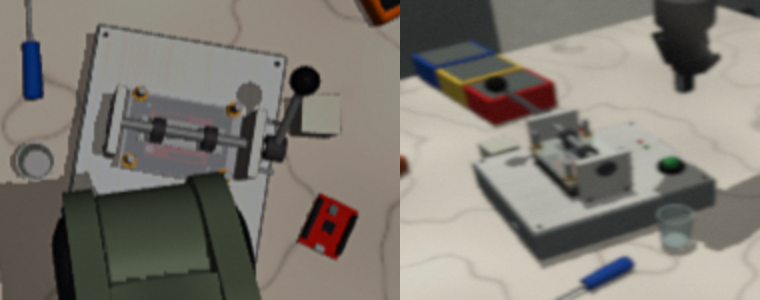

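The knob is at (377,160) in the top image, and the second stop predicts (378,159). The button is out again, the other items are where they were, and the arm is clear.

```bash
python3 -c "from rig import env; print(env.sign_off())"
```

```text
the job is handed in; nothing more can be done
None
```

The job is handed in: the lever was pushed to its second stop and stayed there, then the green button was pressed to its end stop (about 34 N) and let go, with the beaker, board, carton and screwdriver unmoved and the arm clear at about 6 s on the clock.

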